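# Withdraw the card follower through the magazine guard and check it in

## Robot

A 7-joint arm with a two-finger parallel gripper is mounted at the origin on the work surface. World frame = base frame: x ahead of the robot, y to its left, z up, the work surface at z = 0. Lengths are in m, angles in rad, forces in N, time in s.
With the tool pointing down it reaches from about 0.4 to 0.875 m from the base axis. Payload 19.3 kg.
Tool frame: the origin (TCP) lies at the very end of the fingers, on their centre line; the grasp point (between the pads) lies 19 mm behind it; z points along the fingers, y is the line along which they close (so a half turn about z gives the same grasp; the last joint's range is limited). The gripper opens to 85 mm and grips with 20 to 120 N. Pads are 22 mm wide; open, the fingers measure 114 mm over their backs; the gripper's body (76 mm by 85 mm) begins 54 mm behind the grasp point. The pads swing forward as they close: fully open they stand 13 mm farther back than shut.
Start: joints at [1.24, 0.521, -0.036, 1.599, 0.021, 1.021, -0.113], TCP at [0.161, -0.604, 0.231] pointing down, gripper open.
Joint ranges: [-2.91, 2.91], [-0.3, 2.13], [-1.5, 1.42], [0.17, 2.43], [-1.26, 4.41], [0.16, 1.93], [-2.52, 2.52]. Speed limits (rad/s): [1.89, 1.89, 2.39, 2.39, 3.01, 3.01, 3.01].

## Interface

Orientations are given as [roll, pitch, yaw] about the fixed x, y, z axes, in that order (R = Rz(yaw) Ry(pitch) Rx(roll)).
In Python, from workcell import bot gives the robot as it stands.
- The arm moves only by the tool jog_arm, never from a script. Its argument "motion" is a list of rows, each a list of 5 numbers: the shift along the tool's x, y, z scaled (see below), then the turn about the tool's z scaled (see below), then the opening, from 0 (shut) to 1 (fully open). A call has 1 to 12 rows; each row shifts and turns the commanded pose from where the row before left it, along the tool's axes as they then stand; what a row does not reach is not made up. The controller multiplies each number of a shift by 30 mm and each number of a turn by 0.08 rad. A row lasts 1/10 s, in which the tool goes at most 50 mm and 8.59 degrees, less where a joint would pass 70% of its speed; a pose out of reach is approached as far as the arm can. A call with a number of a shift or a turn outside -1 to 1 is refused whole. A call with a gripper value outside its range is refused whole. The fingers move at their own pace and stop on an object; "newtons" is the grip in N (left out, the last holds). Time passes only in rows, so rows that do not move let the fingers close. It gives the time, the measured TCP pose, the force, the opening and the grip force at its end, in the units of the state.
- bot.observe(): the state, without advancing time (a new reading comes with each control period).
- bot.grab_frame(name): name is "scene" or "top" or "wrist"; returns a dict with "pixels" (400x640x3 uint8, red, green, blue), "fovy" (degrees; the focal length in pixels is half the picture's height over the tangent of half this angle, whatever the lens; pixels are square), "cx", "cy" (the principal point, pixels), "rvec" (rotation vector, rad) and "tvec" (3), from world to camera coordinates, as OpenCV has them; the wrist camera has in their place "mount" (4x4, takes a point from camera to tool coordinates, whose origin is the TCP and whose axes are the flange's). Camera axes: x right, y down, z forward; pixel columns grow to the right and rows downward; lengths in m; the calibration is good to about 2 mm. The wrist camera is an equidistant fisheye: a pixel r from the principal point sees the ray r / f radians off the axis. A picture is of the moment at which its call begins: read the wrist's pose just before it. There is no depth.
- bot.job_done(): hands the job in; it is judged then, once.
The state is a dict: "clock": time; "qpos": joint angles; "qd": joint speeds; "joint_efforts": joint torques, N m; "position": TCP position; "tool_rot": TCP orientation; "force": force on the tool from outside, world axes, zero at the start; "moment": the same for the moment, N m; "grip_width": finger opening in m; "finger_force": force on a finger pad.
Only numpy, scipy, OpenCV 4.12 (cv2) and the standard library are available. Lean on these libraries where they do the work, as an engineer would, in place of code of your own. Each camera call takes 0.05 s, during which the arm holds its last target. There are 200 camera calls.

## Task

The card magazine is due for refilling. Take its follower by the round grip, turn it under the guard until its long foot lines up with the slot, and draw it up and out without wrenching it against the guard. Then stand it upright and gently (do not drop it) on the rubber mat of the check-in stand, centred on the mat with the code on its grip squarely facing the reader's window; let go of it, and leave the card pack, tape roll and bottle where they are.

Things in the scene. Friction and masses are not known exactly. Their poses are not given: they have to be found in the camera images.
- follower: 0.4-0.75 kg, 145 mm tall. Steel foot bar 110 (own x) x 30 (y) x 16 mm; stem 16 mm thick; black round grip 46 mm diameter, 85 to 140 mm above the foot's underside (grasp at any yaw). An aluminium rib, 5 mm high, on top runs from centre to rim on the code's side (+x). Origin: centre of the foot's underside, z up the stem. Starts standing on the cards, foot across the slot, under the guard.
- code (a point): Centre of the square black-and-white printed code on the follower's round grip: on the grip's side at own +x, 23 mm from the stem's axis, 112.5 mm above the underside of the foot. Axes as the follower's.
- magazine: Card magazine, fixed: a box 170 x 170 mm with 5 mm clear walls and aluminium corner posts, 110 mm high with its guard. The solid stack of cards inside has its top 50 mm above the table. Inside it is 160 x 160 mm, so the foot turns freely. Origin: centre of the underside, on the table; x, y along the sides.
- guard: Fixed steel plate 170 x 170 x 6 mm closing the magazine's top (top face 110 mm above the table). In its middle one oblong slot, 122 mm long (own x), 40 mm wide (own y). Origin: centre of the slot, on the top face; z up. The foot passes only lengthways along the slot, either way round; standing on the cards, the foot can rise 38 mm before it touches the underside.
- stand: Check-in stand, fixed: plate 120 (own x) x 230 mm (own y), 6 mm thick, with a flush dark rubber mat 46 x 126 mm, long along y (surface 6 mm above the table). At its +y end a black reader block 70 x 50 mm, 148 mm high, its face 100 mm from the mat's centre. Origin: under the mat's centre, at table height; +y points from mat to reader.
- window (a point): Centre of the reader's glass window, on the face of the reader block that looks over the mat (to the stand's -y), 118.5 mm above the table. Axes as the stand's.
- card_pack: Bystander: a loose pack of white cards, 90 x 140 x 50 mm, with a brown band. Origin: centre of its underside.
- tape_roll: Bystander: a roll of clear tape lying flat, 100 mm in diameter, 48 mm high. Origin: centre of its underside.
- spray_bottle: Bystander: a white plastic bottle, 60 mm in diameter, 150 mm tall. Origin: centre of its underside.

How it is judged:
On the way, in this order (a step that is already met when the one before it is completed fails the run):
1. the follower is turned under the guard until its foot lies along the slot (within 0.12 rad) (angle between the x axis of follower and the x axis of guard, either way round below 0.12 rad and z of follower in the frame of guard below -0.02 m), for 0.1 s.
2. the whole follower has been drawn up through the slot, its foot above the guard (z of follower in the frame of guard above 0.003 m and horizontal distance between follower and guard below 0.05 m), for 0.05 s.
At the end, for the whole second after the job is handed in: The follower stands released, at rest and upright (0.08 rad) on the stand's mat, centred within 20 mm, the code turned to the reader's window within 0.25 rad and less than 100 mm from it; the three bystanders are within 30 mm of where they were (horizontal distance between follower and stand below 0.02 m and z of follower in the frame of stand between 0.002 and 0.01 m and angle between follower's own z axis and vertical below 0.08 rad and angle between the x axis of follower and the y axis of stand, either way round below 0.25 rad and distance between code and window below 0.1 m and linear speed of follower below 0.02 m/s and angular speed of follower below 0.1 rad/s and distance of each of card_pack, tape_roll, spray_bottle from where it was at the start of the episode below 0.03 m); the robot touches nothing.
It fails at once if the follower is wrenched against the guard (over 40 N) (contact force between follower and guard above 40 N).
It fails at once if the follower is dropped (falls faster than 0.45 m/s, as from more than 10 mm, with no finger on it) (contact force between follower and the fingers below 0.1 N and linear speed of follower above 0.45 m/s).
It also fails if it takes over 51 s, if anything falls off the work surface, if the arm or the gripper's body presses on something with over 40 N, if the wrist force passes 120 N, or if a joint passes its speed limit or range.

## Working session

There is one attempt and no reset: what is moved stays moved. The work goes in short steps, Python scripts to look and compute and a tool call to move; the robot and the scene stay as the last step left them, time stands still between calls to the robot, and variables do not carry over. Pictures are saved under pics/ and viewed, at most 10 in all, crops included, and the job is handed in when it is done.

Besides the shell and the picture viewer there is one more tool, called after "Call:" in YAML: its name, and indented under it one key for each argument. jog_arm: Moves the arm, as the interface text tells. Shifts and turns lie within -1 to 1; 1 stands for 30 mm of shift or 0.08 rad of turn. Its arguments: {"type":"object","properties":{"motion":{"type":"array","items":{"type":"array","items":{"type":"number"}}},"newtons":{"type":"number"}},"required":["motion"]}

```bash
mkdir -p pics; ls
cat > h.py <<'E'
import numpy as np,cv2
from workcell import bot
from scipy.spatial.transform import Rotation as R
def cam(n):
    f=bot.grab_frame(n); return f
def K(f):
    h=f["pixels"].shape[0]; F=h/2/np.tan(np.radians(f["fovy"])/2)
    return F,np.array([[F,0,f["cx"]],[0,F,f["cy"]],[0,0,1.]])
def save(f,n,crop=None,s=1):
    p=f["pixels"][:,:,::-1]
    if crop: x0,y0,x1,y1=crop; p=p[y0:y1,x0:x1]
    cv2.imwrite("pics/"+n,cv2.resize(p,None,fx=s,fy=s,interpolation=cv2.INTER_CUBIC))
def onplane(f,uv,z):
    _,k=K(f);Rm=cv2.Rodrigues(np.array(f["rvec"],float))[0];t=np.array(f["tvec"],float).ravel()
    c=-Rm.T@t; d=(Rm.T@np.linalg.inv(k)@np.c_[np.array(uv,float),np.ones(len(uv))].T).T
    return c+d*((z-c[2])/d[:,2])[:,None]
def proj(f,P):
    _,k=K(f); return cv2.projectPoints(np.array(P,float),np.array(f["rvec"],float),np.array(f["tvec"],float),k,None)[0][:,0]
E
python3 - <<'E'
from h import *
import pickle
for n in("top","scene"):
    f=cam(n);save(f,n+"0.png",s=1.25);pickle.dump(f,open(n+"0.pkl","wb"));print(n,f["fovy"],f["rvec"],f["tvec"])
print(bot.observe())
E
```

```text
pics
top 47.90060118370293 [ 2.14803274 -2.11041038  0.21659932] [0.02112732 0.67033485 0.9133374 ]
scene 54.35984569939562 [ 2.14364528  0.57339092 -0.30156004] [-0.56496362 -0.04422763  1.17009982]
{'clock': 0.1, 'qpos': array([ 1.23979854,  0.52195222, -0.03631924,  1.59988973,  0.0212041 ,
        1.02112092, -0.11277225]), 'qd': array([-0.00092907, -0.00063864,  0.00161242, -0.00149166, -0.00122071,
       -0.00032244,  0.00075103]), 'joint_efforts': array([ 4.39823387e-03, -9.28508735e+01,  1.98420748e+00, -3.70540524e+01,
        1.80969917e-02,  5.12608560e-03,  6.87823626e-05]), 'position': array([ 0.16104911, -0.60360728,  0.23080669]), 'tool_rot': array([-3.14061042e+00,  7.55248054e-05,  2.60808529e-01]), 'force': array([ 0.26554179, -0.79405736,  0.57653631]), 'moment': array([-0.01631408, -0.0331455 , -0.03387422]), 'finger_force': 0.0, 'grip_width': 0.08556561174470101}
```

View pics/top0.png

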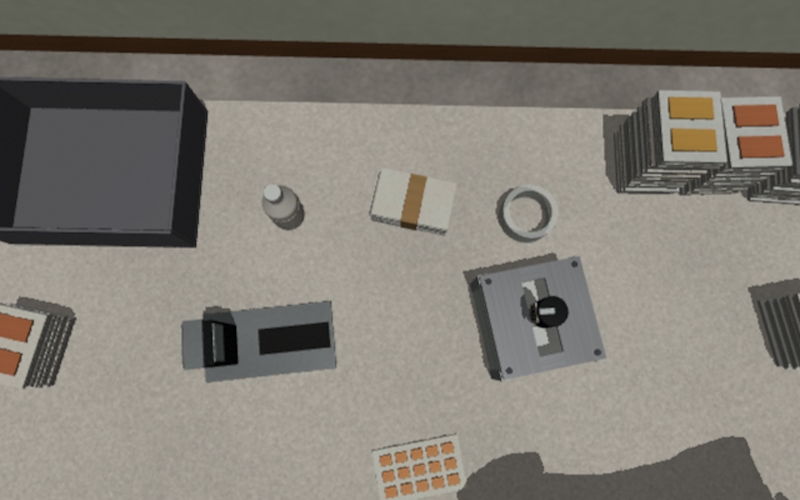

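View pics/scene0.png

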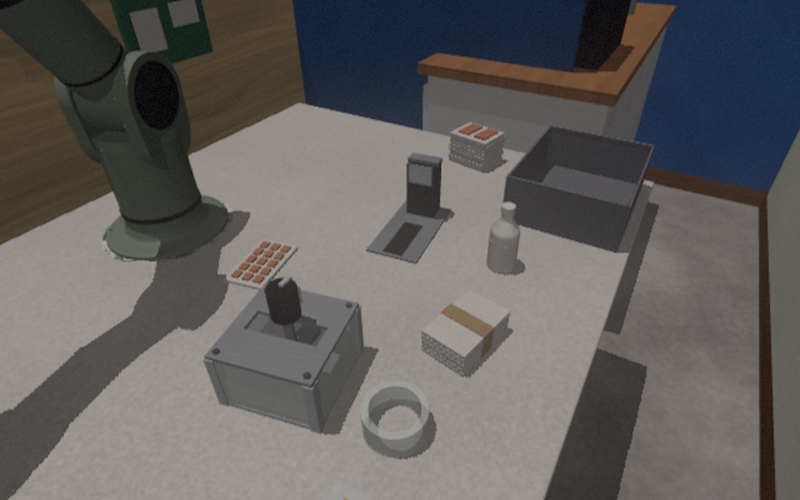

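Top view: the magazine is at about (540,318), the grip at (549,311) with a light rib, and the stand's mat at (294,338) with the reader on its left (219,342). Bystanders are above. Next I'll zoom in on the magazine and the stand.

Run:
```python
from h import *
import pickle
f=pickle.load(open("top0.pkl","rb"));p=f["pixels"][:,:,::-1]
a=cv2.resize(p[200:310,370:490],None,fx=5,fy=5,interpolation=cv2.INTER_CUBIC)
b=cv2.resize(p[235:310,140:272],None,fx=4,fy=4,interpolation=cv2.INTER_CUBIC)
cv2.imwrite("pics/magz.png",a);cv2.imwrite("pics/standz.png",b)
```

```text
(no output)
```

View pics/magz.png

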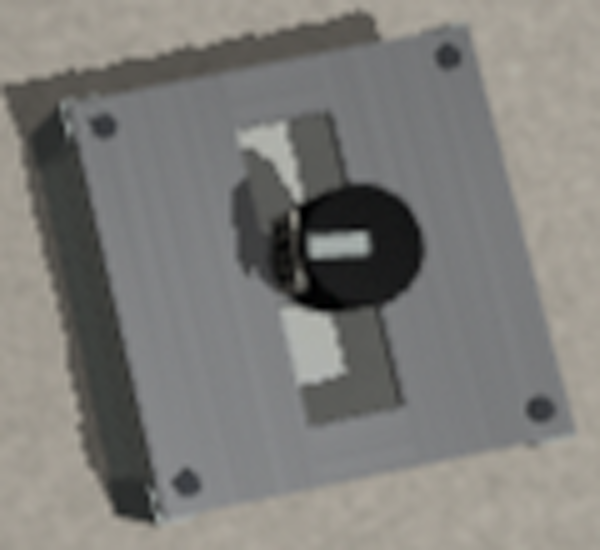

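View pics/standz.png

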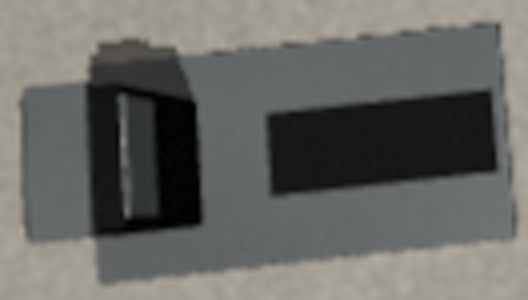

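The zoom shows the rib from the grip's centre (372,243) to its left rim (308,245), with the code on the left side too, so own +x points image-left. The slot corners are at (238,130), (328,112), (404,403) and (308,425). The mat corners in the stand zoom are (268,116), (491,92), (497,169) and (272,195).

```bash
cat > m.py <<'E'
from h import *
import pickle
f=pickle.load(open("top0.pkl","rb"))
z=lambda p,s,o:(np.array(p,float)+.5)/s-.5+np.array(o)
def rect(P):
    c=P[:,:2].mean(0); return c
g=onplane(f,z([(72,100),(470,28),(575,432),(158,520)],5,(370,200)),.11)[:,:2]
s=onplane(f,z([(238,130),(328,112),(404,403),(308,425)],5,(370,200)),.11)[:,:2]
w=onplane(f,z([(104,125),(448,56),(540,408),(187,482)],5,(370,200)),.11)[:,:2]
r=onplane(f,z([(308,245),(372,243)],5,(370,200)),.195)[:,:2]
c=onplane(f,z([(362,246)],5,(370,200)),.19)[:,:2]
m=onplane(f,z([(268,116),(491,92),(497,169),(272,195)],4,(140,235)),.006)[:,:2]
ang=lambda v:np.arctan2(v[1],v[0])
for n,q in(("guard",g),("slot",s),("screws",w),("mat",m)):
    print(n,q.mean(0).round(4),"edges",[round(float(np.linalg.norm(q[i]-q[i-1])),4) for i in range(4)],
     "angU(right->left)",round(ang(q[0]+q[3]-q[1]-q[2]),4),"angV(bot->top)",round(ang(q[0]+q[1]-q[2]-q[3]),4))
print("rib",r.round(4),ang(r[0]-r[1]),np.linalg.norm(r[0]-r[1]),"grip",c)
E
python3 m.py
```

```text
guard [ 0.5563 -0.192 ] edges [0.1706, 0.1686, 0.1674, 0.172] angU(right->left) 1.7781 angV(bot->top) 0.2021
slot [ 0.5565 -0.1921] edges [0.121, 0.0381, 0.1202, 0.04] angU(right->left) 1.7958 angV(bot->top) 0.2186
screws [ 0.5568 -0.1924] edges [0.1458, 0.146, 0.1458, 0.1459] angU(right->left) 1.7868 angV(bot->top) 0.2163
mat [0.5178 0.2247] edges [0.0435, 0.1243, 0.0427, 0.1245] angU(right->left) 1.6981 angV(bot->top) 0.1169
rib [[ 0.5576 -0.166 ]
 [ 0.5587 -0.1897]] 1.6192348474200076 0.02370294616778465 grip [[ 0.55800605 -0.18736475]]
```

Call:
jog_arm:
  motion:
    - [0.5,-0.3,-0.5,0,1]
    - [0.96,-0.58,-0.5,0,1]
    - [0.96,-0.58,-0.5,0,1]
    - [0.96,-0.58,-0.5,0,1]
    - [0.96,-0.58,0,0,1]
    - [0.96,-0.58,0,0,1]
    - [0.96,-0.58,0,0,1]
    - [0.96,-0.58,0,0,1]
    - [0.96,-0.58,0,0,1]
    - [0.96,-0.58,0,0,1]
    - [0.96,-0.58,0,0,1]
    - [0.96,-0.58,0,0,1]

```text
clock: 1.3
position: [0.431, -0.3228, 0.292]
tool_rot: [3.141, -0.0, 0.261]
force: [0.1, -1.0, 0.4]
grip_width: 0.0855
finger_force: 0.0
```

Call:
jog_arm:
  motion:
    - [0.96,-0.58,0,0,1]
    - [0.96,-0.58,0,0,1]
    - [0.96,-0.58,0,0,1]
    - [0.96,-0.58,0,0,1]
    - [0.96,-0.58,0,0,1]
    - [0.5,-0.3,0,0,1]
    - [0,0,0,-1,1]
    - [0,0,0,-1,1]
    - [0,0,0,-1,1]
    - [0,0,0,-1,1]
    - [0,0,0,-1,1]
    - [0,0,0,-1,1]

```text
clock: 2.5
position: [0.5586, -0.1909, 0.2917]
tool_rot: [3.141, 0.0, 0.744]
force: [-0.8, -0.7, -0.1]
grip_width: 0.0855
finger_force: 0.0
```

Call:
jog_arm:
  motion:
    - [0,0,0,-1,1]
    - [0,0,0,-1,1]
    - [0,0,0,-1,1]
    - [0,0,0,-1,1]
    - [0,0,0,-1,1]
    - [0,0,0,-1,1]
    - [0,0,0,-1,1]
    - [0,0,0,-1,1]
    - [0,0,0,-1,1]
    - [0,0,0,-1,1]
    - [0,0,0,-1,1]
    - [0,0,0,0,1]

```text
clock: 3.7
position: [0.5586, -0.191, 0.2916]
tool_rot: [-3.141, 0.0, 1.622]
force: [-0.5, -0.4, 0.2]
grip_width: 0.0854
finger_force: 0.0
```

Run:
```python
from h import *
import pickle
o=bot.observe();print(o["clock"],o["position"],o["tool_rot"],o["qpos"])
f=cam("wrist");pickle.dump((o,f),open("w0.pkl","wb"));print(f["fovy"],f["cx"],f["cy"],f["mount"])
save(f,"w0.png",s=1.25)
```

```text
3.7 [ 0.55862123 -0.19101244  0.29160803] [-3.14145053e+00  3.26069086e-04  1.62205843e+00] [ 0.59501108  0.44844688 -0.52063968  1.60225248  0.238408    1.15472929
  0.07141508]
65.70646984690485 316.95475627422235 205.6779102324883 [[ 6.07741787e-04 -9.61240271e-01 -2.75711393e-01  6.98546046e-02]
 [ 9.99999814e-01  5.95671445e-04  1.27518460e-04 -5.47540226e-04]
 [ 4.16575245e-05 -2.75711419e-01  9.61240455e-01 -1.43522410e-01]
 [ 0.00000000e+00  0.00000000e+00  0.00000000e+00  1.00000000e+00]]
```

View pics/w0.png

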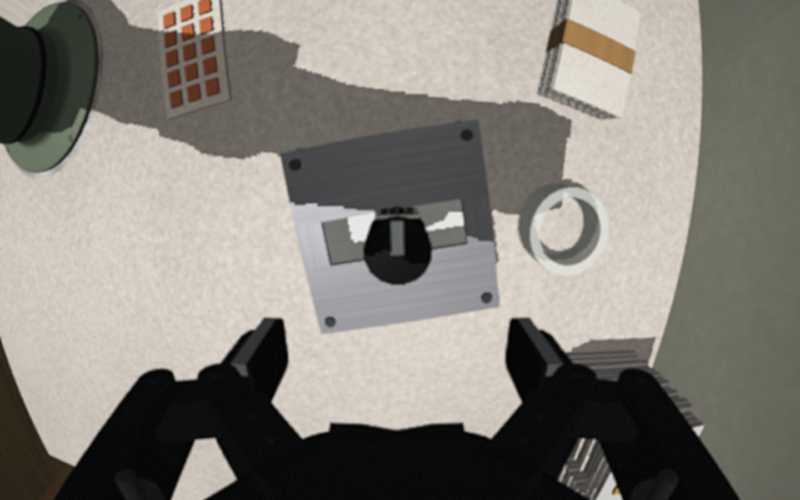

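The wrist view shows guard screws at (295,164), (466,135), (487,298) and (330,321). The grip top is centred near (398,251), with the rib from (397,256) to (397,220).

```bash
cat > wr.py <<'E'
from h import *
def wrist_on(o,f,uv,z):
    F=K(f)[0];uv=np.array(uv,float)-[f["cx"],f["cy"]];r=np.linalg.norm(uv,axis=1);th=r/F
    d=np.c_[uv/r[:,None]*np.sin(th)[:,None],np.cos(th)]
    M=np.array(f["mount"]);T=R.from_euler("xyz",o["tool_rot"]).as_matrix()
    c=T@M[:3,3]+o["position"]; d=d@(T@M[:3,:3]).T
    return c+d*((z-c[2])/d[:,2])[:,None]
E
python3 - <<'E'
from wr import *
import pickle
o,f=pickle.load(open("w0.pkl","rb"))
z=lambda p:(np.array(p,float)+.5)/1.25-.5
w=wrist_on(o,f,z([(295,164),(466,135),(487,298),(330,321)]),.11)[:,:2]
print(w.mean(0),[np.linalg.norm(w[i]-w[i-1]) for i in range(4)])
for a,b in((0,1),(3,2),(0,3),(1,2)): v=w[b]-w[a];print(np.arctan2(v[1],v[0]))
r=wrist_on(o,f,z([(397,256),(397,220)]),.195)[:,:2];v=r[1]-r[0];print(r,np.linalg.norm(v),np.arctan2(v[1],v[0]))
print(wrist_on(o,f,z([(364,250),(431,250)]),.19))
E
```

```text
[ 0.5565377  -0.19270222] [np.float64(0.14664357742990725), np.float64(0.14634489983199897), np.float64(0.14750822912558403), np.float64(0.1474593208555641)]
0.21418141048925032
0.20837095909181994
-1.3532995501494804
-1.3457806777317598
[[ 0.55844029 -0.18925231]
 [ 0.55720806 -0.16571273]] 0.023571807568166514 1.6230959696610523
[[ 0.53666283 -0.18770075  0.19      ]
 [ 0.58061764 -0.18541487  0.19      ]]
```

Call:
jog_arm:
  motion:
    - [0.06,0,0.5,0,1]
    - [0,0,1,0,1]
    - [0,0,1,0,1]
    - [0,0,1,0,1]
    - [0,0,1,0,1]
    - [0,0,0.5,0,1]
    - [0,0,0,0,1]
    - [0,0,0,0,0]
    - [0,0,0,0,0]
    - [0,0,0,0,0]
    - [0,0,0,0,0]
    - [0,0,0,0,0]
  newtons: 60

```text
clock: 4.95
position: [0.5594, -0.1894, 0.1428]
tool_rot: [3.14, 0.001, 1.62]
force: [-1.6, -0.1, 10.3]
grip_width: 0.0451
finger_force: 60.2
```

Call:
jog_arm:
  motion:
    - [0,0,0,0,0]
    - [0,0,0,0,0]
    - [0,0,-0.2,0,0]
    - [0,0,-0.2,0,0]
    - [0,0,0,0,0]

```text
clock: 5.45
position: [0.5591, -0.1893, 0.1543]
tool_rot: [3.141, 0.0, 1.621]
force: [-0.1, -0.8, -7.2]
grip_width: 0.0449
finger_force: 62.5
```

Call:
jog_arm:
  motion:
    - [0,0,0,0.5,0]
    - [0,0,0,1,0]
    - [0,0,0,1,0]
    - [0,0,0,1,0]
    - [0,0,0,1,0]
    - [0,0,0,1,0]
    - [0,0,0,1,0]
    - [0,0,0,1,0]
    - [0,0,0,1,0]
    - [0,0,0,1,0]
    - [0,0,0,1,0]
    - [0,0,0,1,0]

```text
clock: 6.65
position: [0.5587, -0.189, 0.1532]
tool_rot: [-3.141, 0.0, 0.698]
force: [-0.3, 0.3, -6.9]
grip_width: 0.0447
finger_force: 62.4
```

Call:
jog_arm:
  motion:
    - [0,0,0,1,0]
    - [0,0,0,1,0]
    - [0,0,0,1,0]
    - [0,0,0,1,0]
    - [0,0,0,1,0]
    - [0,0,0,1,0]
    - [0,0,0,0.1,0]
    - [0,0,0,0,0]

```text
clock: 7.45
position: [0.5588, -0.189, 0.1532]
tool_rot: [-3.141, 0.0, 0.215]
force: [-0.5, 0.5, -6.3]
grip_width: 0.045
finger_force: 62.4
```

Run:
```python
from h import *
import pickle
o=bot.observe();print(o["clock"],o["position"],o["tool_rot"],o["qpos"],o["force"],o["moment"])
f=cam("wrist");pickle.dump((o,f),open("w1.pkl","wb"))
save(f,"w1.png",(180,80,460,290),2.85)
f=cam("top");save(f,"t1.png",(370,200,490,310),5);pickle.dump(f,open("t1.pkl","wb"))
```

```text
7.45 [ 0.55878118 -0.18899262  0.15319275] [-3.14147364e+00  2.41986866e-04  2.14927058e-01] [ 0.30710707  0.55953808 -0.11570036  1.76313121  0.08358645  0.82395041
 -1.20381194] [-0.48193159  0.53263843 -6.32904455] [-0.06804858  0.01466513 -0.05596069]
```

View pics/w1.png

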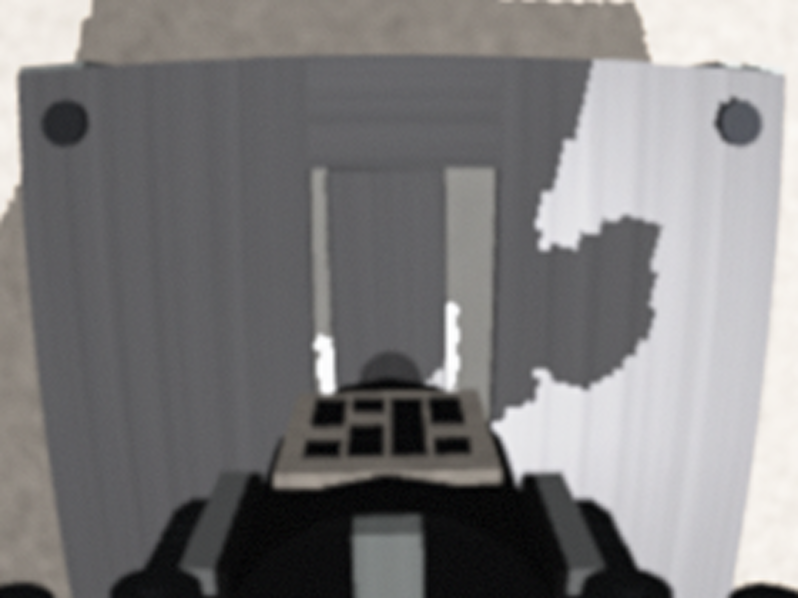

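The foot (columns 330–445) is parallel to the slot (312–495) but sits about 3 mm left of its centre. I'll shift it by that much and rise to just under the guard, then check.

Call:
jog_arm:
  motion:
    - [-0.1,0.11,0,0,0]
    - [0,0,-0.3,0,0]
    - [0,0,-0.3,0,0]
    - [0,0,0,0,0]

```text
clock: 7.95
position: [0.5575, -0.1933, 0.1731]
tool_rot: [3.14, -0.002, 0.213]
force: [-0.4, -0.5, -6.3]
grip_width: 0.0448
finger_force: 62.7
```

Run:
```python
from h import *
o=bot.observe();print(o["clock"],o["position"],o["tool_rot"],o["force"])
f=cam("wrist");a=f["pixels"][80:290,180:460,::-1]
g=cam("top")["pixels"][200:310,370:490,::-1]
a=cv2.resize(a,None,fx=1.5,fy=1.5,interpolation=cv2.INTER_CUBIC);g=cv2.resize(g,(344,315),interpolation=cv2.INTER_CUBIC)
cv2.imwrite("pics/w2.png",np.hstack([a,g]))
```

```text
7.95 [ 0.55745519 -0.19325841  0.17310414] [ 3.14045790e+00 -2.38728324e-03  2.12844025e-01] [-0.40854316 -0.53394674 -6.27138148]
```

View pics/w2.png

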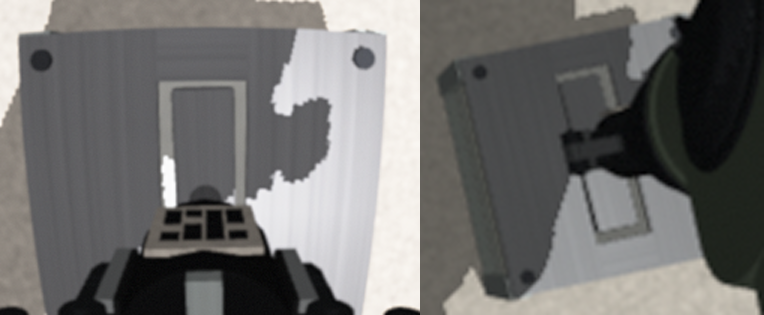

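The foot (172–235) is centred in the slot (159–247), with clearance at both ends. Next I'll lift it.

Call:
jog_arm:
  motion:
    - [0,0,-0.2,0,0]
    - [0,0,-0.3,0,0]
    - [0,0,-0.3,0,0]
    - [0,0,-0.3,0,0]
    - [0,0,-0.3,0,0]

```text
clock: 8.55
position: [0.5567, -0.193, 0.2143]
tool_rot: [3.141, -0.0, 0.213]
force: [-0.9, 0.1, -6.2]
grip_width: 0.045
finger_force: 62.7
```

Call:
jog_arm:
  motion:
    - [0,0,-0.4,0,0]
    - [0,0,-0.5,0,0]
    - [0,0,-0.5,0,0]
    - [0,0,-0.5,0,0]
    - [0,0,-0.5,0,0]
    - [0,0,-0.5,0,0]
    - [0,0,-0.3,0,0]
    - [0,0,0,0,0]

```text
clock: 9.35
position: [0.557, -0.1931, 0.3107]
tool_rot: [3.141, -0.002, 0.213]
force: [-0.4, -0.3, -6.4]
grip_width: 0.0448
finger_force: 62.7
```

Call:
jog_arm:
  motion:
    - [0.06,-0.5,0,0,0]
    - [0.12,-1,0,0,0]
    - [0.12,-1,0,0,0]
    - [0.12,-1,0,0,0]
    - [0.12,-1,0,0,0]
    - [0.12,-1,0,0,0]
    - [0.12,-1,0,0,0]
    - [0.12,-1,0,0,0]
    - [0.12,-1,0,0,0]
    - [0.12,-1,0,0,0]
    - [0.12,-1,0,0,0]
    - [0.12,-1,0,0,0]

```text
clock: 10.55
position: [0.5233, 0.1544, 0.3086]
tool_rot: [3.142, 0.001, 0.213]
force: [0.2, -0.3, -6.1]
grip_width: 0.0449
finger_force: 63.1
```

Call:
jog_arm:
  motion:
    - [0.12,-1,0,0,0]
    - [0.12,-1,0,0,0]
    - [0.05,-0.4,0,0,0]
    - [0,0,0,-0.5,0]
    - [0,0,0,-1,0]
    - [0,0,0,-1,0]
    - [0,0,0,-1,0]
    - [0,0,0,-1,0]
    - [0,0,0,-1,0]
    - [0,0,0,-1,0]
    - [0,0,0,-1,0]
    - [0,0,0,-1,0]

```text
clock: 11.75
position: [0.5171, 0.225, 0.3087]
tool_rot: [-3.141, 0.001, 0.896]
force: [0.6, -0.0, -7.2]
grip_width: 0.0448
finger_force: 63.6
```

Call:
jog_arm:
  motion:
    - [0,0,0,-1,0]
    - [0,0,0,-1,0]
    - [0,0,0,-1,0]
    - [0,0,0,-1,0]
    - [0,0,0,-1,0]
    - [0,0,0,-1,0]
    - [0,0,0,-1,0]
    - [0,0,0,-1,0]
    - [0,0,0,-1,0]
    - [0,0,0,-1,0]
    - [0,0,0,0,0]
    - [0,0,0,0,0]

```text
clock: 12.95
position: [0.5173, 0.225, 0.3089]
tool_rot: [-3.141, 0.0, 1.69]
force: [-0.2, -0.3, -7.2]
grip_width: 0.0452
finger_force: 63.7
```

Run:
```python
from h import *
import pickle
o=bot.observe();print(o["clock"],o["position"],o["tool_rot"],o["qpos"],o["force"])
f=cam("wrist");pickle.dump((o,f),open("w3.pkl","wb"));save(f,"w3.png",s=1.25)
```

```text
12.95 [0.51731092 0.22496339 0.30891321] [-3.14092099e+00  1.90834085e-04  1.69017224e+00] [-0.08552017  0.39858396 -0.58815682  1.64347942  0.2356783   1.17194172
 -0.61038183] [-0.19938968 -0.31991166 -7.22897882]
```

View pics/w3.png

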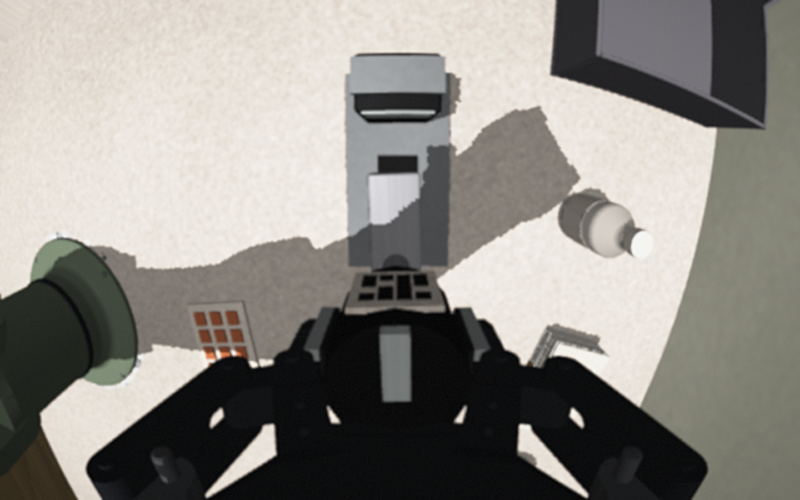

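The stand lies straight ahead, aligned with the tool. The mat's far edge runs (379,156)–(418,156), above the foot, and the code faces the reader. I'll check the mat's centre from that edge.

Run:
```python
from wr import *
import pickle
o,f=pickle.load(open("w3.pkl","rb"))
p=wrist_on(o,f,(np.array([(378.5,155.5),(417.5,155.5)])+.5)/1.25-.5,.006);print(p)
d=p[1]-p[0];print(np.linalg.norm(d),np.arctan2(d[1],d[0])+np.pi/2)
e=p.mean(0)[:2];a=1.69;print("centre",e-.063*np.array([np.cos(a),np.sin(a)]))
```

```text
[[0.48892115 0.28451185 0.006     ]
 [0.53309708 0.28987241 0.006     ]]
0.04449998162140846 1.6915515436963677
centre [0.51850117 0.2246392 ]
```

Call:
jog_arm:
  motion:
    - [0,0.03,0.5,0,0]
    - [0,0,0.8,0,0]
    - [0,0,0.8,0,0]
    - [0,0,0.8,0,0]
    - [0,0,0.8,0,0]
    - [0,0,0.8,0,0]
    - [0,0,0.8,0,0]
    - [0,0,0.8,0,0]
    - [0,0,0.4,0,0]
    - [0,0,0,0,0]
    - [0,0,0,0,0]

```text
clock: 14.1
position: [0.5187, 0.2256, 0.1151]
tool_rot: [3.141, -0.0, 1.692]
force: [1.2, -0.0, -6.5]
grip_width: 0.0452
finger_force: 63.6
```

Call:
jog_arm:
  motion:
    - [0,0,0.1,0,0]
    - [0,0,0.1,0,0]
    - [0,0,0,0,0]

```text
clock: 14.4
position: [0.5185, 0.2252, 0.1084]
tool_rot: [3.141, 0.0, 1.693]
force: [-0.4, -0.4, -6.5]
grip_width: 0.0448
finger_force: 63.6
```

Not in contact yet; about 9 mm to go.

Call:
jog_arm:
  motion:
    - [0,0,0.1,0,0]
    - [0,0,0.1,0,0]
    - [0,0,0,0,0]

```text
clock: 14.7
position: [0.5182, 0.2252, 0.1019]
tool_rot: [-3.141, 0.0, 1.693]
force: [-0.2, -0.6, -6.9]
grip_width: 0.0449
finger_force: 63.6
```

Call:
jog_arm:
  motion:
    - [0,0,0.05,0,0]
    - [0,0,0.03,0,0]
    - [0,0,0,0,0]

```text
clock: 15.0
position: [0.5184, 0.2253, 0.0998]
tool_rot: [-3.141, 0.0, 1.693]
force: [0.2, -0.9, -6.1]
grip_width: 0.0447
finger_force: 63.6
```

Call:
jog_arm:
  motion:
    - [0,0,0.05,0,0]
    - [0,0,0,0,0]

```text
clock: 15.2
position: [0.5186, 0.2254, 0.0988]
tool_rot: [3.141, -0.0, 1.693]
force: [-1.9, -1.4, 2.2]
grip_width: 0.0447
finger_force: 64.6
```

Call:
jog_arm:
  motion:
    - [0,0,0.04,0,0]
    - [0,0,0,0,0]

```text
clock: 15.4
position: [0.5187, 0.2255, 0.0987]
tool_rot: [3.14, 0.0, 1.693]
force: [-8.9, -4.4, 26.6]
grip_width: 0.0449
finger_force: 67.1
```

It's in contact. I'll ease off slightly, open and rise.

Call:
jog_arm:
  motion:
    - [0,0,-0.04,0,0]
    - [0,0,0,0,0]
    - [0,0,0,0,0.6]
    - [0,0,0,0,0.8]
    - [0,0,0,0,1]
    - [0,0,0,0,1]
    - [0,0,0,0,1]
    - [0,0,0,0,1]
    - [0,0,0,0,1]

```text
clock: 16.3
position: [0.5184, 0.2253, 0.0984]
tool_rot: [-3.142, -0.0, 1.693]
force: [-0.1, 0.0, 0.1]
grip_width: 0.0853
finger_force: 0.0
```

Call:
jog_arm:
  motion:
    - [0,0,-0.3,0,1]
    - [0,0,-0.6,0,1]
    - [0,0,-1,0,1]
    - [0,0,-1,0,1]
    - [0,0,-1,0,1]
    - [0,0,-1,0,1]
    - [0,0,-1,0,1]
    - [0,0,-0.5,0,1]
    - [0,0,0,0,1]

```text
clock: 17.2
position: [0.519, 0.2258, 0.2932]
tool_rot: [3.138, -0.001, 1.693]
force: [-0.2, -0.6, -0.2]
grip_width: 0.0853
finger_force: 0.0
```

Run:
```python
from h import *
import pickle
o=bot.observe();print(o["clock"],o["position"],o["tool_rot"],o["force"])
f=cam("wrist");pickle.dump((o,f),open("w4.pkl","wb"));save(f,"w4.png",s=1.25)
```

```text
17.2 [0.51899684 0.22576537 0.29317897] [ 3.13792295e+00 -1.04613480e-03  1.69271372e+00] [-0.22999602 -0.55137099 -0.19906882]
```

View pics/w4.png

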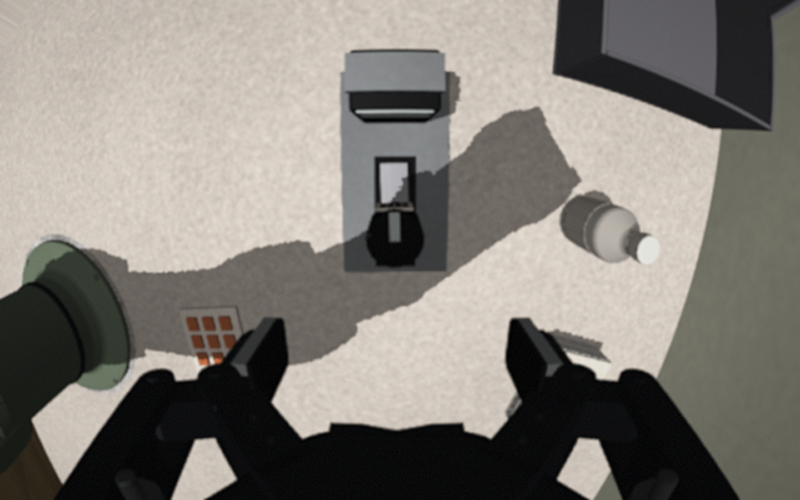

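The follower stands upright, centred on the mat (foot end 379–411, mat 375–416), with the rib and code towards the reader, and the gripper is clear.

```bash
python3 -c "
from workcell import bot
print(bot.job_done())"
```

```text
the job is handed in; nothing more can be done
None
```

I handed the job in at about 17 s: the follower came out through the slot cleanly and now stands released and centred on the mat with its code facing the reader. The bystanders were not touched, and no verdict was returned.

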